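# Clear the squeegee off the ink case and lever its lid open

## Robot

A 7-joint arm with a two-finger parallel gripper is mounted at the origin on the work surface. World frame = base frame: x ahead of the robot, y to its left, z up, the work surface at z = 0. Lengths are in m, angles in rad, forces in N, time in s.
With the tool pointing down it reaches from about 0.4 to 0.85 m from the base axis. Payload 4.5 kg.
Tool frame: the origin (TCP) lies at the very end of the fingers, on their centre line; the grasp point (between the pads) lies 19 mm behind it; z points along the fingers, y is the line along which they close (so a half turn about z gives the same grasp; the last joint's range is limited). The gripper opens to 88 mm and grips with 3 to 60 N. Pads are 18 mm wide; open, the fingers measure 123 mm over their backs; the gripper's body (75 mm by 187 mm) begins 45 mm behind the grasp point.
Start: joints at [-1.115, 0.689, -0.195, 1.565, 0.157, 0.902, -0.215], TCP at [0.256, 0.57, 0.239] pointing down, gripper open.
Joint ranges: [-3.01, 3.01], [-0.46, 2.08], [-1.47, 1.51], [0.13, 2.56], [-1, 4.14], [0.04, 2.09], [-2.66, 2.66]. Speed limits (rad/s): [2.57, 2.57, 3.14, 3.14, 3.14, 3.14, 3.14].

## Interface

Orientations are given as a unit quaternion [x, y, z, w].
In Python, from plant import r gives the robot as it stands. The module is installed in compiled form; this text tells all that it offers.
- The arm moves only by the shell command python3 -m pendant 'ROWS' [FORCE]. ROWS is JSON, one flat list of numbers, 7 for each row, row after row: the opening, from 0 (shut) to 1 (fully open), then the shift along the tool's x, y, z scaled (see below), then the turn, a rotation vector about the tool's x, y, z scaled (see below). A call has 1 to 12 rows; each row is the pose to reach, as a shift and turn from the pose commanded when the call began, along the tool's axes at that moment; what a row does not reach only later rows make up. The controller multiplies each number of a shift by 0.15 m and each number of a turn by pi/2 rad. A row lasts 1/10 s, in which the tool goes at most 50 mm and 8.59 degrees, less where a joint would pass 70% of its speed; a pose out of reach is approached as far as the arm can. A call with a number of a shift or a turn outside -1 to 1 is refused whole. A call with a gripper value outside its range is refused whole. The fingers move at their own pace and stop on an object; FORCE is the grip in N (left out, the last holds). Time passes only in rows, so rows that repeat a pose let the fingers close. It gives the time, the measured TCP pose, the force, the opening and the grip force at its end, in the units of the state.
- r.get_state(): the state, without advancing time (a new reading comes with each control period).
- r.snapshot(name): name is "scene" or "top" or "wrist"; returns a dict with "img" (420x560x3 uint8, red, green, blue), "mtx" (3x3 intrinsics, pixels), "cam_to_world" (4x4, takes a point from camera to world coordinates). Camera axes: x right, y up, looking along -z (the intrinsics and any distortion apply to the point x, -y, -z); pixel columns grow to the right and rows downward; lengths in m; the calibration is good to about 2 mm. The wrist camera is an equidistant fisheye: a pixel r from the principal point sees the ray r / f radians off the axis. A picture is of the moment at which its call begins. There is no depth.
- r.finish_job(): hands the job in; it is judged then, once.
The state is a dict: "clock": time; "q": joint angles; "qd": joint speeds; "joint_torque": joint torques, N m; "tool_pos": TCP position; "eef_rot": TCP orientation; "contact_force": force on the tool from outside, world axes, zero at the start; "moment": the same for the moment, N m; "opening": opening from 0.0 (shut) to 1.0 (fully open); "finger_force": force on a finger pad.
Only numpy, scipy, OpenCV 4.12 (cv2) and the standard library are available. Lean on these libraries where they do the work, as an engineer would, in place of code of your own. Each camera call takes 0.05 s, during which the arm holds its last target. There are 200 camera calls.

## Task

Lift the squeegee off the lid of the small ink case and lay it in the aluminium drip tray, wooden back down and red blade up as it lies now. Then take the ink knife, push its blade into the gap under the lid's yellow lip, lever the lid up and swing it over until it stands upright or leans back, moving the lid with the knife alone and not with the gripper. Finally lay the knife flat back on its black mat; do not drop the squeegee or the knife, and leave the tubs and other things standing where they are.

Things in the scene. Friction and masses are not known exactly. Their poses are not given: they have to be found in the camera images.
- squeegee: Squeegee lying on the case lid: wooden bar 200 long (its x) x 36 wide (its y) x 28 high, with a red blade 9 thick standing 16 higher along the middle of its top (44 high in all). Origin: centre of the underside; z up. 0.25 kg or so.
- drip_tray: Fixed open aluminium tray, 300 (x) x 150 (y) outside, walls 18 high and 4 thick, floor 4 thick. Origin: centre of its underside, on the table.
- knife: Ink knife lying on its mat: wooden handle 120 long, 22 wide, 18 high, from x = -95 to +25; steel blade 30 wide and 2.5 thick from x = +20 to +145, its underside level with the handle's underside. Origin: on the underside near the front of the handle, a good place to grip (close to the centre of mass); x points along the blade, z up. 0.12 kg.
- knife_tip (a point): Middle of the blade's front edge, 145 ahead of the knife's origin.
- knife_mat: Fixed black rubber mat, 280 (x) x 110 (y) x 4 thick; the knife lies on it. Origin: centre of its underside, on the table.
- ink_case: Fixed grey case, 130 deep (x), 170 wide (y), 64 high. Origin: centre of its underside. Its front looks along its own -x; there a ledge stands out 12 from the front wall, its top at z = 52. The blue lid (174 wide, 4 thick, underside at z = 64) juts out 20 past the front wall as a yellow lip: the gap between ledge and lip is 12 high, and 20 deep from lip edge to wall.
- lid_lip (a point): On the lid: middle of the lip's front edge, at its underside; 150 from the hinge; moves with the lid.
- lid_hinge (a point): Middle of the lid's hinge axis (along the case's y), at the case's rear top edge, 64 above the table; fixed to the case.
- lid (a joint): Lid angle in rad: 0 shut, grows as it opens, 1.57 upright, 1.75 at its stop, leaning back. Stiff hinge: the lid stays where it is left; about 2 N at the lip lifts it.
- tub_red: Ink tub, white with red lid, diameter 78, 85 high; origin at the centre of its underside. Leave alone.
- tub_yellow: The same with a yellow lid. Leave alone.
- tub_blue: The same with a blue lid. Leave alone.
- tape_roll: Roll of paper tape lying flat, diameter 90, 24 high; origin at the centre of its underside. Leave alone.
- mixing_cup: Blue plastic cup, mouth diameter 72, 75 high; origin at the centre of its underside. Leave alone.
- putty_puck: Flat green pot, diameter 60, 22 high; origin at the centre of its underside. Leave alone.
Mind the look-alikes: they are no part of the job. What is meant by the knife is not purple, and is the larger of those in its own colour.

How it is judged:
By the outcome, as a careful person would: the job done as asked, in the order asked, and still so for the second after the job is handed in, with the robot touching nothing.
It also fails if it takes over 72 s, if anything falls off the work surface, if the arm or the gripper's body presses on something with over 40 N, if the wrist force passes 120 N, or if a joint passes its speed limit or range.

## Working session

There is one attempt and no reset: what is moved stays moved. The work goes in short steps, Python scripts to look and compute and a shell command to move; the robot and the scene stay as the last step left them, time stands still between calls to the robot, and variables do not carry over. Pictures are saved under pics/ and viewed, at most 10 in all, crops included, and the job is handed in when it is done.

```bash
mkdir -p pics; cat > h.py <<'E'
import numpy as np, cv2
from plant import r
from scipy.spatial.transform import Rotation as R
def snap(n,f):
    s=r.snapshot(n); cv2.imwrite('pics/'+f+'.png',s['img'][:,:,::-1]); np.savez('pics/'+f+'.npz',**{k:s[k] for k in('img','mtx','cam_to_world')}); return s
def load(f): return np.load('pics/'+f+'.npz')
def px2pl(s,uv,z):
    K=s['mtx'];T=s['cam_to_world'];u=np.atleast_2d(uv).astype(float)
    d=np.c_[(u[:,0]-K[0,2])/K[0,0],-(u[:,1]-K[1,2])/K[1,1],-np.ones(len(u))]@T[:3,:3].T
    o=T[:3,3]; return o+d*((z-o[2])/d[:,2])[:,None]
def rows(target_p,target_R=None):
    st=r.get_state();Rc=R.from_quat(st['eef_rot']);d=Rc.inv().apply(np.array(target_p)-st['tool_pos'])/0.15
    t=(Rc.inv()*target_R).as_rotvec()/(np.pi/2) if target_R is not None else np.zeros(3)
    return np.round(d,3),np.round(t,3)
E
python3 - <<'E'
from h import *
np.set_printoptions(precision=4,suppress=True)
a=snap('top','top0');b=snap('scene','sc0')
for s in(a,b):print(s['mtx'],s['cam_to_world'],s.keys())
st=r.get_state();print(st['tool_pos'],R.from_quat(st['eef_rot']).as_matrix(),st['contact_force'])
E
```

```text
[[521.9191   0.     279.6313]
 [  0.     521.9191 211.9847]
 [  0.       0.       1.    ]] [[ 0.0179  0.9937 -0.1111  0.4369]
 [-0.9998  0.019   0.0089  0.0166]
 [ 0.011   0.1109  0.9938  1.3803]
 [ 0.      0.      0.      1.    ]] dict_keys(['img', 'mtx', 'cam_to_world'])
[[406.3879   0.     277.3913]
 [  0.     406.3879 211.2474]
 [  0.       0.       1.    ]] [[ 0.1271 -0.761   0.6362  1.2025]
 [ 0.9918  0.1072 -0.07   -0.0478]
 [-0.0149  0.6399  0.7683  0.7903]
 [ 0.      0.      0.      1.    ]] dict_keys(['img', 'mtx', 'cam_to_world'])
[0.2557 0.5697 0.238 ] [[-0.9124  0.4093 -0.0006]
 [ 0.4093  0.9124 -0.0016]
 [-0.0001 -0.0017 -1.    ]] [ 0.8129 -0.0078 -0.5055]
```

View pics/top0.png

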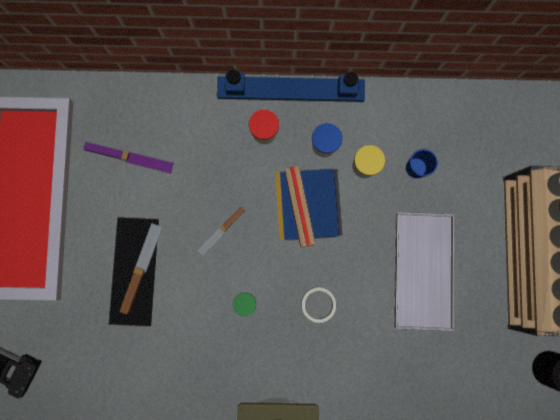

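View pics/sc0.png

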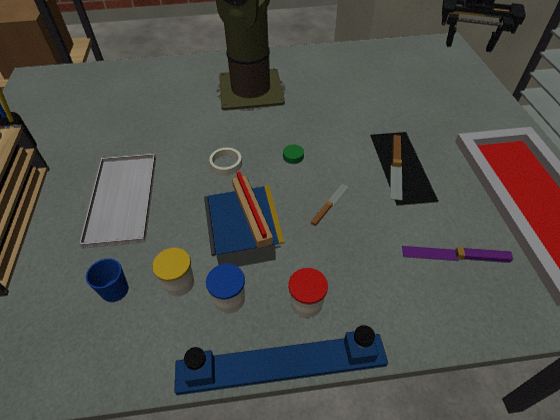

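Top view: the candidates for the knife are the one on the mat at (140,268), brown handle with steel blade, the small brown one at (222,231) and the purple one at (128,157). I choose the mat knife because it isn't purple and is the larger brown one. The squeegee is at (300,206), the case at (308,204) with its lip on the left at column 280, and the tray at (425,271).

```bash
python3 - <<'E'
from h import *
np.set_printoptions(precision=4,suppress=True)
s=load('top0');im=s['img'];hsv=cv2.cvtColor(im,cv2.COLOR_RGB2HSV)
def rect(name,lo,hi,box,z):
    m=cv2.inRange(hsv,np.array(lo),np.array(hi));k=np.zeros_like(m);x0,y0,x1,y1=box;k[y0:y1,x0:x1]=m[y0:y1,x0:x1]
    k=cv2.morphologyEx(k,cv2.MORPH_OPEN,np.ones((2,2)))
    c=np.vstack([c for c in cv2.findContours(k,cv2.RETR_EXTERNAL,cv2.CHAIN_APPROX_NONE)[0] if cv2.contourArea(c)>15])
    rc=cv2.minAreaRect(c);b=px2pl(s,cv2.boxPoints(rc),z)
    print(name,'px',np.round(rc[0]),'ctr',b.mean(0)[:2],'sides',np.linalg.norm(b[1]-b[0]),np.linalg.norm(b[2]-b[1]),'ang',[np.degrees(np.arctan2(*(b[i+1]-b[i])[1::-1])) for i in(0,1)])
for n,p in dict(knifehandle=(131,290),blade=(149,245),wood=(293,200),redblade=(299,205),lip=(279,200),lid=(325,205),mat=(120,250),tray=(425,271)).items(): print(n,hsv[p[1],p[0]])
rect('handle',(5,100,60),(20,255,255),(110,215,160,326),.018)
rect('mat',(0,0,0),(180,255,35),(105,210,165,335),.004)
rect('squeegee red',(0,150,100),(4,255,255),(275,160,320,250),.044+.068)
rect('squeegee wood',(6,60,100),(20,200,255),(275,160,320,250),.028+.068)
rect('lip',(18,120,80),(32,255,255),(270,160,292,250),.068)
rect('lid',(100,120,40),(125,255,255),(275,162,346,246),.068)
rect('tray',(110,0,125),(140,60,255),(390,205,460,335),.018)
m=im[210:325,105:165];cr=np.hstack([cv2.resize(im[210:330,105:165],None,fx=4,fy=4,interpolation=2),cv2.resize(im[155:255,265:350],None,fx=4.8,fy=4.8,interpolation=2)])
cv2.imwrite('pics/crop.png',cr[:,:,::-1])
E
```

```text
knifehandle [ 11 139 101]
blade [103  18 128]
wood [ 15  97 150]
redblade [  1 185 167]
lip [ 21 169 143]
lid [109 176  97]
mat [114  58  22]
tray [125  19 162]
handle px [132. 292.] ctr [0.3755 0.3796] sides 0.11991191568239026 0.02640698280175562 ang [np.float64(-16.741163164349164), np.float64(-108.02633338752366)]
mat px [134. 272.] ctr [0.4261 0.3806] sides 0.2751445321002642 0.10772531061500053 ang [np.float64(-1.2222574520672826), np.float64(-93.17363849469896)]
squeegee red px [301. 206.] ctr [ 0.595  -0.0462] sides 0.008592657337657421 0.19243561672847734 ang [np.float64(-76.84375628697909), np.float64(-167.47760223260923)]
squeegee wood px [301. 207.] ctr [ 0.5942 -0.0465] sides 0.0353566363817376 0.2000085876068366 ang [np.float64(-76.86470099207516), np.float64(-167.55531862692018)]
lip px [280. 206.] ctr [0.5982 0.0038] sides 0.010674320811873531 0.17160198816849348 ang [np.float64(-85.15235119264014), np.float64(-175.3810969333037)]
lid px [310. 205.] ctr [ 0.6039 -0.0726] sides 0.1371743783411062 0.1717639677322394 ang [np.float64(-85.2297022803091), np.float64(-176.12115649375062)]
tray px [424. 272.] ctr [ 0.4411 -0.374 ] sides 0.14265000068316558 0.30016887896356337 ang [np.float64(-88.90789651266803), np.float64(178.93164112529166)]
```

View pics/crop.png

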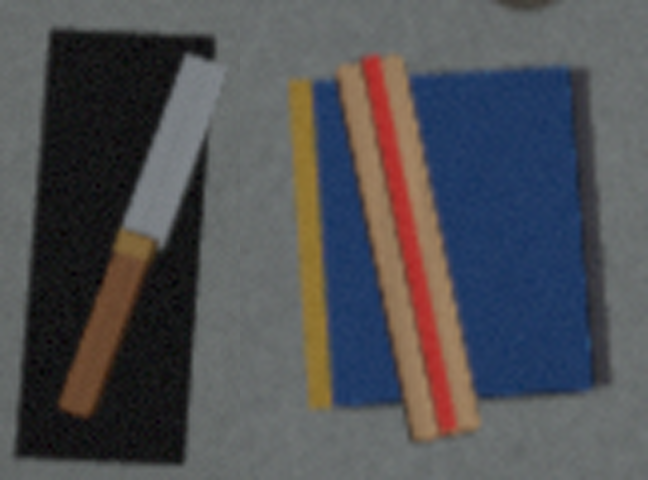

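The crop confirms the mat knife, with its blade pointing to the upper right. The squeegee lies on the blue lid, and the yellow lip is on the left (world +y). I move over the squeegee now.

```bash
python3 -m pendant '[1,-0.935,-0.706,0,0,0,0, 1,-0.935,-0.706,0,0,0,0, 1,-0.935,-0.706,0,0,0,0, 1,-0.935,-0.706,0,0,0,0, 1,-0.935,-0.706,0,0,0,0]' && python3 -m pendant '[1,-0.935,-0.706,0,0,0,0, 1,-0.935,-0.706,0,0,0,0, 1,-0.935,-0.706,0,0,0,0, 1,-0.935,-0.706,0,0,0,0, 1,-0.935,-0.706,0,0,0,0]' && python3 -m pendant '[1,-0.935,-0.706,0,0,0,0, 1,-0.935,-0.706,0,0,0,0, 1,-0.935,-0.706,0,0,0,0, 1,-0.935,-0.706,0,0,0,0, 1,-0.935,-0.706,0,0,0,0]' && python3 -m pendant '[1,-0.935,-0.706,0,0,0,-0.408, 1,-0.935,-0.706,0,0,0,-0.408, 1,-0.935,-0.706,0,0,0,-0.408, 1,-0.935,-0.706,0,0,0,-0.408, 1,-0.935,-0.706,0,0,0,-0.408, 1,-0.935,-0.706,0,0,0,-0.408, 1,-0.935,-0.706,0,0,0,-0.408]'
python3 - <<'E'
from h import *
np.set_printoptions(precision=4,suppress=True)
st=r.get_state();print(st['q'],R.from_quat(st['eef_rot']).as_matrix())
y=np.radians(12.5);x=np.array([-np.cos(y),-np.sin(y),0]);z=np.array([0,0,-1.]);Rt=R.from_matrix(np.c_[x,np.cross(z,x),z])
print(rows([.5945,-.046,.0725],Rt))
s=snap('wrist','w1');print(s['mtx'],s['cam_to_world'])
E
```

```text
clock: 0.6
tool_pos: [0.3434, 0.4111, 0.2384]
eef_rot: [0.213, 0.977, -0.002, 0.001]
contact_force: [-0.7, -0.3, -0.1]
opening: 0.997
finger_force: 0.0
clock: 1.1
tool_pos: [0.427, 0.2586, 0.2384]
eef_rot: [0.213, 0.977, -0.001, 0.0]
contact_force: [-0.2, 0.6, -0.1]
opening: 1.001
finger_force: 0.0
clock: 1.6
tool_pos: [0.5115, 0.1057, 0.2384]
eef_rot: [0.212, 0.977, -0.0, 0.001]
contact_force: [0.1, 1.0, -0.2]
opening: 0.999
finger_force: 0.0
clock: 2.3
tool_pos: [0.5942, -0.0425, 0.2387]
eef_rot: [-0.111, 0.994, 0.001, 0.0]
contact_force: [-0.0, -0.4, -0.9]
opening: 1.003
finger_force: 0.0
[ 0.2589  0.6773 -0.4629  1.6486  0.3619  0.9019  1.4502] [[-0.9755 -0.2201 -0.0001]
 [-0.2201  0.9755  0.0022]
 [-0.0004  0.0022 -1.    ]]
(array([ 0.004, -0.026,  1.108]), array([0.001, 0.   , 0.002]))
[[325.1923   0.     283.7652]
 [  0.     325.1923 209.9676]
 [  0.       0.       1.    ]] [[-0.2216 -0.9335 -0.2818  0.5217]
 [ 0.9751 -0.2113 -0.0669 -0.0605]
 [ 0.0029 -0.2896  0.9571  0.3838]
 [ 0.      0.      0.      1.    ]]
```

View pics/w1.png

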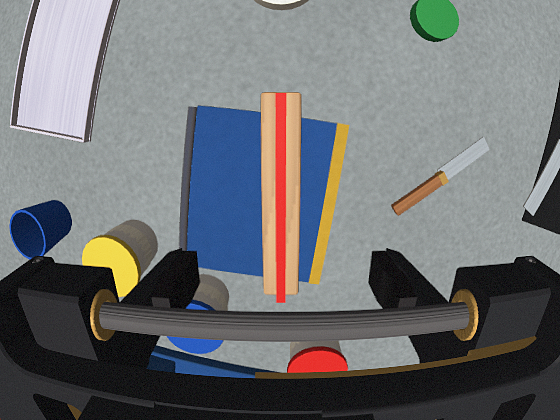

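The wrist view shows the squeegee vertical at column 280, midway between the fingers (columns 175 and 395). The lip is at (330,205), so the closing axis is aligned. I descend and grip.

```bash
python3 -m pendant '[1,0,-0.026,0.35,0,0,0, 1,0,-0.026,0.7,0,0,0, 1,0,-0.026,0.7,0,0,0, 1,0,-0.026,0.7,0,0,0]' && python3 -m pendant '[1,0,0,0.2,0,0,0, 1,0,0,0.3,0,0,0, 1,0,0,0.41,0,0,0, 1,0,0,0.41,0,0,0, 1,0,0,0.41,0,0,0]' && python3 -m pendant '[0,0,0,0,0,0,0, 0,0,0,0,0,0,0, 0,0,0,0,0,0,0, 0,0,0,0,0,0,0, 0,0,0,0,0,0,0, 0,0,0,0,0,0,0, 0,0,0,0,0,0,0, 0,0,0,0,0,0,0]' 30
python3 - <<'E'
from h import *
np.set_printoptions(precision=4,suppress=True)
def ray(s,uv):
    K=s['mtx'];T=s['cam_to_world'];d=(np.array(uv,float)-K[:2,2])/K[0,0];th=np.hypot(*d)
    v=np.array([d[0]/th*np.sin(th),-d[1]/th*np.sin(th),-np.cos(th)]);return T[:3,3],T[:3,:3]@v
s=load('w1')
def pl(uv,z):
    o,d=ray(s,uv);return o+d*(z-o[2])/d[2]
for n,uv,z in [('lipfar',(349,125),.068),('lipnear',(317,284),.068),('hinge1',(198,105),.068),('hinge2',(187,249),.068),('trayc1',(90,141),.0),('trayc2',(12,128),0.0)]: print(n,pl(uv,z))
E
```

```text
clock: 2.75
tool_pos: [0.5946, -0.0482, 0.1335]
eef_rot: [-0.11, 0.994, 0.0, -0.001]
contact_force: [-0.0, 0.0, 0.8]
opening: 0.998
finger_force: 0.0
clock: 3.25
tool_pos: [0.596, -0.0493, 0.0736]
eef_rot: [-0.109, 0.994, -0.0, 0.001]
contact_force: [0.2, 0.1, 0.3]
opening: 1.004
finger_force: 0.0
clock: 4.05
tool_pos: [0.595, -0.049, 0.0722]
eef_rot: [-0.11, 0.994, 0.0, -0.0]
contact_force: [-0.3, 1.7, 0.9]
opening: 0.407
finger_force: 30.0
lipfar [0.5164 0.0043 0.068 ]
lipnear [0.6906 0.0168 0.068 ]
hinge1 [ 0.5288 -0.1438  0.068 ]
hinge2 [ 0.6814 -0.1316  0.068 ]
trayc1 [ 0.5982 -0.3058  0.    ]
trayc2 [ 0.5989 -0.4656  0.    ]
```

```bash
python3 -m pendant '[0,0,0,-0.1,0,0,0, 0,0,0,-0.25,0,0,0, 0,0,0,-0.4,0,0,0, 0,0,0,-0.5,0,0,0, 0,0,0,-0.5,0,0,0]' 40 && python3 -m pendant '[0,0.1,-0.13,0,0,0,0, 0,0.25,-0.32,0,0,0,0.03, 0,0.4,-0.52,0,0,0,0.08, 0,0.55,-0.72,0,0,0,0.12, 0,0.67,-0.87,0,0,0,0.15, 0,0.733,-0.952,0,0,0,0.15, 0,0.733,-0.952,0,0,0,0.15]' && python3 - <<'E'
from h import *
np.set_printoptions(precision=4,suppress=True)
y=np.radians(-1);x=np.array([-np.cos(y),-np.sin(y),0]);z=np.array([0,0,-1.]);Rt=R.from_matrix(np.c_[x,np.cross(z,x),z])
print(rows([.443,-.376,.147],Rt))
s=snap('wrist','w2')
E
```

```text
clock: 4.55
tool_pos: [0.5967, -0.0502, 0.15]
eef_rot: [-0.109, 0.994, -0.0, 0.002]
contact_force: [1.1, -0.7, -2.1]
opening: 0.404
finger_force: 40.0
clock: 5.25
tool_pos: [0.5173, -0.2155, 0.1467]
eef_rot: [0.01, 1.0, -0.001, -0.001]
contact_force: [-0.2, 1.0, -2.0]
opening: 0.409
finger_force: 40.0
(array([ 0.474, -1.079,  0.   ]), array([-0.001, -0.001, -0.001]))
```

View pics/w2.png

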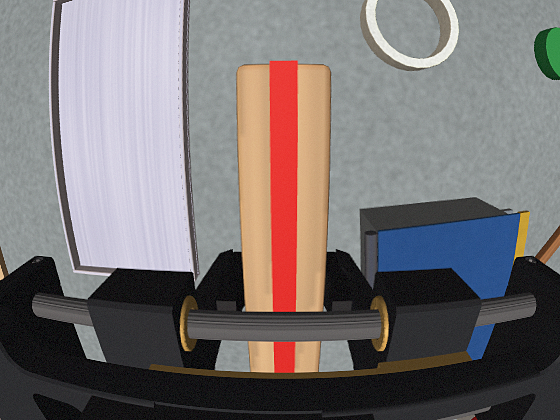

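The wrist view shows the squeegee held level at column 285 and parallel to the tray, which spans columns 55–195. The lid at (450,270) is clear. I carry it over the tray and check the height.

```bash
python3 -m pendant '[0,0.07,-0.15,0,0,0,0, 0,0.2,-0.4,0,0,0,0, 0,0.3,-0.65,0,0,0,0, 0,0.42,-0.85,0,0,0,0, 0,0.474,-1,0,0,0,0, 0,0.474,-1,0,0,0,0]' && python3 -m pendant '[0,0,-0.079,0.1,0,0,0, 0,0,-0.079,0.3,0,0,0, 0,0,-0.079,0.5,0,0,0, 0,0,-0.079,0.7,0,0,0, 0,0,-0.079,0.7,0,0,0]' && python3 - <<'E'
from h import *
np.set_printoptions(precision=4,suppress=True)
y=np.radians(-1);x=np.array([-np.cos(y),-np.sin(y),0]);z=np.array([0,0,-1.]);Rt=R.from_matrix(np.c_[x,np.cross(z,x),z])
print(rows([.443,-.376,.0085],Rt),r.get_state()['tool_pos'])
s=snap('top','t3');a=cv2.resize(s['img'][180:350,380:520],None,fx=3,fy=3);b=snap('scene','s3')['img'][130:270,60:220];b=cv2.resize(b,(int(160*510/140),510));cv2.imwrite('pics/c3.png',np.hstack([a,b])[:500,:800,::-1] if a.shape[0]==510 else a)
E
```

```text
clock: 5.9
tool_pos: [0.4446, -0.3643, 0.1469]
eef_rot: [0.01, 1.0, -0.001, -0.0]
contact_force: [-0.3, 0.1, -2.2]
opening: 0.403
finger_force: 40.0
clock: 6.4
tool_pos: [0.4445, -0.3697, 0.0379]
eef_rot: [0.006, 1.0, 0.003, -0.003]
contact_force: [-0.4, -0.1, -1.6]
opening: 0.408
finger_force: 40.0
(array([ 0.008, -0.043,  0.196]), array([ 0.004, -0.003,  0.003])) [ 0.4445 -0.3697  0.0379]
```

View pics/c3.png

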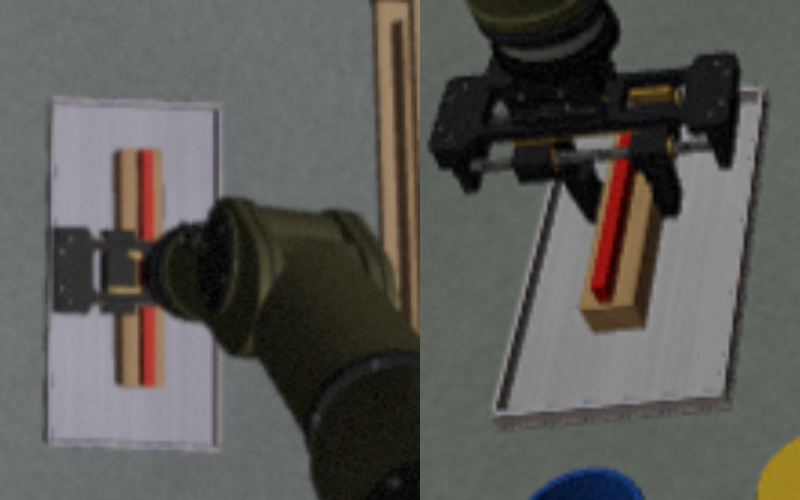

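The squeegee, at (138,265) in the crop, is well centred above the tray, which spans columns 50–220. I lower it gently.

```bash
python3 -m pendant '[0,0,0,0.06,0,0,0, 0,0,0,0.12,0,0,0, 0,0,0,0.17,0,0,0, 0,0,0,0.185,0,0,0, 0,0,0,0.195,0,0,0, 0,0,0,0.195,0,0,0]'
```

```text
clock: 7.1
tool_pos: [0.4451, -0.3736, 0.0129]
eef_rot: [0.008, 1.0, 0.0, 0.0]
contact_force: [-0.0, 0.7, -1.1]
opening: 0.406
finger_force: 40.0
```

```bash
python3 -m pendant '[0,0,0,0,0,0,0, 0,0,0,0,0,0,0, 0,0,0,0.007,0,0,0, 0,0,0,0.007,0,0,0]'
```

```text
clock: 7.5
tool_pos: [0.4451, -0.3736, 0.0119]
eef_rot: [0.008, 1.0, 0.0, 0.0]
contact_force: [0.1, -0.5, -2.5]
opening: 0.404
finger_force: 40.0
```

```bash
python3 -m pendant '[0,0,0,0.01,0,0,0, 0,0,0,0.02,0,0,0, 0,0,0,0.02,0,0,0]'; python3 -m pendant '[0,0,0,0.005,0,0,0, 0,0,0,0.01,0,0,0, 0,0,0,0.01,0,0,0]'
```

```text
clock: 7.8
tool_pos: [0.445, -0.3735, 0.0086]
eef_rot: [0.008, 1.0, 0.0, -0.0]
contact_force: [0.3, 0.3, -1.5]
opening: 0.406
finger_force: 40.0
clock: 8.1
tool_pos: [0.4451, -0.3736, 0.0082]
eef_rot: [0.008, 1.0, -0.0, -0.0]
contact_force: [-0.9, 0.8, 5.9]
opening: 0.403
finger_force: 40.0
```

It has touched down with 5.9 N up. I release partway and retreat up, then work out the route to the knife.

```bash
python3 -m pendant '[0.6,0,0,0,0,0,0, 0.6,0,0,0,0,0,0, 0.6,0,0,0,0,0,0, 0.6,0,0,0,0,0,0, 0.6,0,0,0,0,0,0, 0.6,0,0,-0.2,0,0,0, 0.6,0,0,-0.4,0,0,0, 0.6,0,0,-0.7,0,0,0, 0.6,0,0,-1,0,0,0, 0.6,0,0,-1,0,0,0]'
python3 - <<'E'
from h import *
np.set_printoptions(precision=4,suppress=True)
s=load('top0');hsv=cv2.cvtColor(s['img'],cv2.COLOR_RGB2HSV)
m=((hsv[...,2]>75)).astype(np.uint8);k=np.zeros_like(m);k[218:325,112:158]=m[218:325,112:158]
n,l,st,c=cv2.connectedComponentsWithStats(k);
hd=cv2.inRange(hsv,np.array((5,90,50)),np.array((24,255,255)));hd[:215]=0;hd[326:]=0;hd[:,:112]=0;hd[:,160:]=0
h=np.argwhere(hd)[:,::-1];hp=px2pl(s,h,.020)
# blade: bright, low-sat, on mat
b=np.zeros_like(hd);b[222:275,125:162]=cv2.inRange(hsv,np.array((0,0,100)),np.array((180,60,255)))[222:275,125:162]
n,l,sts,c=cv2.connectedComponentsWithStats(b)
for i in range(1,n):
  if sts[i,4]>50: print(sts[i],c[i])
i=1+np.argmax(sts[1:,4]);bp=px2pl(s,np.argwhere(l==i)[:,::-1],.0065)
for nm,p in(('handle',hp),('blade',bp)):
  mu=p.mean(0);u,S,v=np.linalg.svd(p[:,:2]-mu[:2]);d=v[0]*np.sign(v[0,0]);t=(p[:,:2]-mu[:2])@d
  print(nm,mu,np.degrees(np.arctan2(d[1],d[0])),t.min(),t.max(),mu[:2]+d*t.min(),mu[:2]+d*t.max())
q=r.get_state();print(q['q'],R.from_quat(q['eef_rot']).as_matrix(),q['tool_pos'])
E
```

```text
clock: 9.1
tool_pos: [0.4485, -0.3755, 0.163]
eef_rot: [0.009, 1.0, -0.003, 0.005]
contact_force: [-0.7, -0.9, 1.3]
opening: 0.601
finger_force: 0.0
[136 222  26  53 727] [151.4993 248.4966]
handle [0.379  0.3823 0.02  ] -17.443459135529256 -0.060603522596353654 0.059122084257897244 [0.3211 0.4004] [0.4354 0.3645]
blade [0.4878 0.3383 0.0065] -8.13023055354029 -0.06349047585166749 0.07243931765808509 [0.425  0.3473] [0.5595 0.3281]
[ 0.8623  0.7561 -0.4226  1.7654  0.4491  0.7054  1.7514] [[-0.9998  0.017   0.0094]
 [ 0.017   0.9998 -0.0058]
 [-0.0095 -0.0057 -0.9999]] [ 0.4485 -0.3755  0.163 ]
```

Next I cross back to above the knife.

```bash
for i in 1 2 3 4; do python3 -m pendant '[0.6,0.055,0.993,0,0,0,0, 0.6,0.055,0.993,0,0,0,0, 0.6,0.055,0.993,0,0,0,0, 0.6,0.055,0.993,0,0,0,0]' | sed -n 1,2p; done; python3 -m pendant '[0.6,0.055,0.993,0,0,0,0.182, 0.6,0.055,0.993,0,0,0,0.182, 0.6,0.055,0.993,0,0,0,0.182, 0.6,0.055,0.993,0,0,0,0.182, 0.6,0.055,0.993,0,0,0,0.182, 0.6,0.055,0.993,0,0,0,0.182]'
cat >> h.py <<'E'
def down(yaw):
    y=np.radians(yaw);x=np.array([-np.cos(y),-np.sin(y),0]);z=np.array([0,0,-1.]);return R.from_matrix(np.c_[x,np.cross(z,x),z])
def fpl(s,uv,z):
    K=s['mtx'];T=s['cam_to_world'];d=(np.atleast_2d(uv).astype(float)-K[:2,2])/K[0,0];th=np.hypot(*d.T)[:,None]
    v=np.c_[d[:,:1]/th*np.sin(th),-d[:,1:]/th*np.sin(th),-np.cos(th)]@T[:3,:3].T;o=T[:3,3];return o+v*((z-o[2])/v[:,2])[:,None]
E
python3 - <<'E'
from h import *
np.set_printoptions(precision=4,suppress=True)
print(r.get_state()['q'],rows([.42,.3694,.006],down(-17.4)))
s=snap('wrist','w4');hsv=cv2.cvtColor(s['img'],cv2.COLOR_RGB2HSV)
hd=cv2.inRange(hsv,np.array((5,110,60)),np.array((24,255,255)));hd=cv2.morphologyEx(hd,cv2.MORPH_OPEN,np.ones((5,5)))
n,l,st,c=cv2.connectedComponentsWithStats(hd)
for i in range(1,n):
  if st[i,4]>200:
    p=fpl(s,np.argwhere(l==i)[:,::-1],.02);mu=p.mean(0);u,S,v=np.linalg.svd(p[:,:2]-mu[:2],full_matrices=False);d=v[0]*np.sign(v[0,0]);t=(p[:,:2]-mu[:2])@d
    print(st[i],c[i],mu,np.degrees(np.arctan2(d[1],d[0])),t.min(),t.max())
E
```

```text
clock: 9.5
tool_pos: [0.4393, -0.2164, 0.1572]
clock: 9.9
tool_pos: [0.434, -0.0675, 0.1573]
clock: 10.3
tool_pos: [0.4283, 0.0817, 0.1573]
clock: 10.7
tool_pos: [0.422, 0.2309, 0.1574]
clock: 11.3
tool_pos: [0.417, 0.3687, 0.1568]
eef_rot: [0.152, 0.988, -0.001, -0.0]
contact_force: [-1.1, -0.2, 0.7]
opening: 0.601
finger_force: 0.0
[-0.7379  0.7139 -0.1172  1.8521  0.1418  0.5862  0.3207] (array([-0.018,  0.013,  1.006]), array([-0.002,  0.   , -0.001]))
[ 275   88   27  134 3356] [287.6818 153.6958] [0.38   0.3826 0.02  ] -17.64063923646857 -0.05775954389501228 0.06119343543224577
[148 294  21  54 602] [156.1412 320.0399] [0.5086 0.188  0.02  ] -31.223177927076517 -0.03921292962521454 0.0425331084407221
[399 294  22  54 606] [411.0792 319.835 ] [0.5936 0.4621 0.02  ] -3.6117267265382904 -0.03848620524343085 0.04308567717192477
[ 182  347  314   32 2274] [358.4468 367.146 ] [0.6509 0.3957 0.02  ] 73.68255830204535 -0.2234247386270271 0.19707730937822643
```

View pics/w4.png

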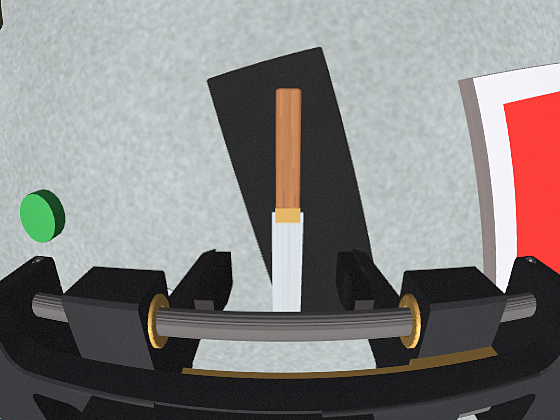

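The wrist view shows the knife handle vertical at column 288, midway between the fingers, with the blade running up toward the gripper. I descend and grip hard.

```bash
python3 -m pendant '[0.6,-0.02,0.01,0.3,0,0,0, 0.6,-0.02,0.01,0.6,0,0,0, 0.6,-0.02,0.01,0.75,0,0,0, 0.6,-0.02,0.01,0.75,0,0,0, 0.6,-0.02,0.01,0.75,0,0,0]' && python3 -m pendant '[0.6,0,0,0.1,0,0,0, 0.6,0,0,0.17,0,0,0, 0.6,0,0,0.22,0,0,0, 0.6,0,0,0.25,0,0,0, 0.6,0,0,0.25,0,0,0, 0.6,0,0,0.25,0,0,0]'
```

```text
clock: 11.85
tool_pos: [0.4201, 0.3709, 0.0453]
eef_rot: [0.151, 0.988, -0.0, 0.0]
contact_force: [0.9, 0.4, -0.0]
opening: 0.6
finger_force: 0.0
clock: 12.45
tool_pos: [0.4195, 0.3723, 0.0075]
eef_rot: [0.151, 0.989, 0.0, 0.0]
contact_force: [-0.5, 0.0, -0.1]
opening: 0.599
finger_force: 0.0
```

```bash
python3 -m pendant '[0.6,0,-0.012,0.005,0,0,0, 0.6,0,-0.012,0.005,0,0,0, 0,0,-0.012,0.005,0,0,0, 0,0,-0.012,0.005,0,0,0, 0,0,-0.012,0.005,0,0,0, 0,0,-0.012,0.005,0,0,0, 0,0,-0.012,0.005,0,0,0, 0,0,-0.012,0.005,0,0,0, 0,0,-0.012,0.005,0,0,0, 0,0,-0.012,0.005,0,0,0]' 60 && python3 -m pendant '[0,0,0,-0.1,0,0,0, 0,0,0,-0.3,0,0,0, 0,0,0,-0.5,0,0,0, 0,0,0,-0.5,0,0,0, 0,0,0,-0.5,0,0,0]' && python3 - <<'E'
from h import *
np.set_printoptions(precision=4,suppress=True)
# case +x dir
a=np.radians(-85.8);d=np.array([np.cos(a),np.sin(a),0]);lip=np.array([.602,.0100,0])
print('hinge',lip+.15*d)
# grip point (knife x=+8): tip 137 ahead; stand-off 50 from lip
p=lip-d*(.137+.05);p[2]=.085;print(p,rows(p,down(-85.8)))
E
```

```text
clock: 13.45
tool_pos: [0.4189, 0.3707, 0.0067]
eef_rot: [0.151, 0.989, 0.0, 0.0]
contact_force: [-0.1, -0.5, 0.9]
opening: 0.245
finger_force: 60.0
clock: 13.95
tool_pos: [0.4192, 0.3706, 0.0826]
eef_rot: [0.151, 0.989, 0.001, 0.0]
contact_force: [-0.3, -0.4, -0.9]
opening: 0.244
finger_force: 60.0
hinge [ 0.613  -0.1396  0.    ]
[0.5883 0.1965 0.085 ] (array([-1.422, -0.772, -0.016]), array([ 0.001, -0.   ,  0.761]))
```

```bash
python3 -m pendant '[0,0,0,0,0,0,0.1, 0,0,0,0,0,0,0.2, 0,0,0,0,0,0,0.3, 0,-0.1,-0.05,0,0,0,0.4, 0,-0.2,-0.1,0,0,0,0.5, 0,-0.3,-0.15,0,0,0,0.6, 0,-0.45,-0.25,0,0,0,0.7, 0,-0.6,-0.33,0,0,0,0.761, 0,-0.711,-0.386,0,0,0,0.761, 0,-0.711,-0.386,0,0,0,0.761, 0,-0.711,-0.386,0,0,0,0.761]' | sed -n 1,4p;  python3 - <<'E'
from h import *
print(rows([.5883,.1965,.085],down(-85.8)))
E
```

```text
clock: 15.05
tool_pos: [0.5022, 0.2836, 0.0807]
eef_rot: [0.681, 0.733, -0.001, -0.001]
contact_force: [-1.2, 0.4, -1.7]
(array([-0.621,  0.53 , -0.03 ]), array([-0.002,  0.   , -0.   ]))
```

```bash
python3 -m pendant '[0,-0.2,0.18,-0.03,0,0,0, 0,-0.4,0.35,-0.03,0,0,0, 0,-0.621,0.53,-0.03,0,0,0, 0,-0.621,0.53,-0.03,0,0,0, 0,-0.621,0.53,-0.03,0,0,0, 0,-0.621,0.53,-0.03,0,0,0]';  python3 - <<'E'
from h import *
w=snap('wrist','w5');s=snap('scene','s5');t=snap('top','t5')
a=cv2.resize(s['img'][160:280,190:350],(640,480),interpolation=2)
b=w['img'][60:300,230:390]
cv2.imwrite('pics/c5.png',np.hstack([a[:,:480],cv2.resize(b,(320,480))])[:,:,::-1])
E
```

```text
clock: 15.65
tool_pos: [0.5874, 0.1991, 0.0856]
eef_rot: [0.68, 0.734, -0.0, -0.002]
contact_force: [0.1, 0.1, -0.4]
opening: 0.245
finger_force: 60.0
```

View pics/c5.png

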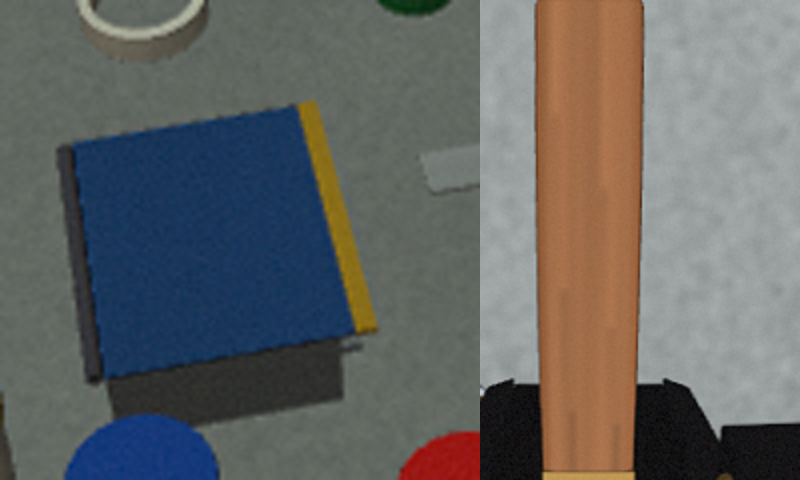

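The scene crop shows the lip's front edge running from (310,102) to (372,332), and the held knife's tip edge from (420,152) to (432,192), which is about full-image (295,198)–(298,208). I triangulate it numerically against the top view.

```bash
cat >> h.py <<'E'
def proj(s,P):
    T=np.linalg.inv(s['cam_to_world']);c=np.atleast_2d(P)@T[:3,:3].T+T[:3,3];p=np.c_[c[:,0],-c[:,1],-c[:,2]]@s['mtx'].T;return p[:,:2]/p[:,2:]
def tri(s1,u1,s2,u2):
    A=[];
    def M(s):
        T=np.linalg.inv(s['cam_to_world']);return s['mtx']@np.diag([1,-1,-1.])@T[:3]
    X=cv2.triangulatePoints(M(s1),M(s2),np.array(u1,float).reshape(2,1),np.array(u2,float).reshape(2,1));return (X[:3]/X[3]).ravel()
E
python3 - <<'E'
from h import *
np.set_printoptions(precision=2,suppress=True)
S=load('s5');T=load('t5');a=np.radians(-85.8);d=np.array([np.cos(a),np.sin(a),0]);n=np.array([-d[1],d[0],0])
g=np.array([.5874,.1980,.0832]);tip=g+.137*d
for e in(-.015,0,.015):print(e,proj(S,tip+e*n),proj(T,tip+e*n))
for nm,s,box in(('S',S,(270,185,345,225)),('T',T,(225,185,285,245))):
    x0,y0,x1,y1=box;c=s['img'][y0:y1,x0:x1];h=cv2.cvtColor(c,cv2.COLOR_RGB2HSV);print(nm,'\n'.join(f'{y0+i} '+' '.join(f'{v:3d}' for v in c[i,:,0][::2]) for i in range(0,y1-y0,3)))
E
```

```text
-0.015 [[294.14 197.93]] [[257.51 211.32]]
0 [[295.6  202.69]] [[257.21 205.37]]
0.015 [[297.1  207.54]] [[256.9  199.44]]
S 185 102  99  98  93  97 101  98  97  99  98 102  99  95 102  98  97  98  96  99  98  96  98  97  92  98  94  95  96  96  97  98 100  98  99 100 106 115 111
188 102  99  98  96  95  98  98 100  96  94  99  99  97  98  98  98  98  97  98  95  98  98  95  97  95  92  99  95  98  95  95  93  96  94 109 115 112 110
191 128  94  98 101  97 100  99  99  95  99  98  99  98  97  97  99  96  97  99  96  96  97  97  99  98  98  97 100  98  96  95  99 102 115 113 116 117 103
194 137  97  99  97  91  96  99  96 101  97  96  99  98 100  96 100  94  96  97  94  94  99  96 103 110 111 118 117 118 120 116 114 115 116 113 119 114 115
197 135 116  98  95  99  96  95  91  97  98  94  98  98 101 103 106 109 118 119 118 118 117 116 117 115 115 113 115 115 115 115 112 112 115 111 115 114 119
200 136 136  98  98 101 101  98 100 100  96  98  98  99 118 116 118 116 114 113 112 115 113 113 112 112 113 115 117 116 117 115 119 117 114 110 107  93  90
203 140 141 104  96  97  96  93  96  95
[... 2990 characters left out ...]
 107 106 111 112 112 116 111 113 116 115 112 114 114 112 114 113 114 150 152  90
230 108 106 113 115 113 114 109 113 114 113 111 113 116 116 114 113 115 107 112 110 115 111 116 114 110 115 114 149 153 107
233 115 116 118 110 109 112 111 110 113 113 108 113 114 112 111 114 113 113 114 114 115 111 111 115 108 109 113 144 152 121
236 114 112 113 115 111 109 112 115 114 113 107 114 107 113 116 112 113 113 112 114 115 114 114 112 110 115 111 139 154 134
239 114 113 114 113 112 113 117 116 113 112 109 109 111 112 111 111 113 112 113 113 110 109 110 111 114 112 113 135 138 137
242 110 111 113 114 106 115 114 115 115 112 112 113 110 112 113 115 112 111 112 116 112 115 117 117 114 116 115 117 117 113
```

```bash
python3 - <<'E'
from h import *
np.set_printoptions(precision=4,suppress=True)
S=load('s5');T=load('t5')
print('tip',tri(S,(296.2,202.5),T,(258,207)))
hs=cv2.cvtColor(S['img'],cv2.COLOR_RGB2HSV);ht=cv2.cvtColor(T['img'],cv2.COLOR_RGB2HSV)
for nm,s,h,b in(('S',S,hs,(255,175,295,255)),('T',T,ht,(270,160,290,250))):
    m=np.zeros(h.shape[:2],np.uint8);x0,y0,x1,y1=b;m[y0:y1,x0:x1]=cv2.inRange(h,np.array((18,110,70)),np.array((34,255,255)))[y0:y1,x0:x1]
    p=np.argwhere(m)[:,::-1];q=px2pl(s,p,.068);rc=cv2.minAreaRect((q[:,:2]*1000).astype(np.float32));print(nm,cv2.boxPoints(rc))
E
```

```text
tip [0.594  0.0609 0.0798]
S [[517.6753   7.6978]
 [518.6636  -4.3628]
 [693.9338  10.    ]
 [692.9456  22.0605]]
T [[514.5245   5.0687]
 [515.4213  -5.8788]
 [686.816    8.1605]
 [685.9193  19.108 ]]
```

The measured tip is (0.594, 0.061, 0.080–0.083) and the lip's front edge is at y≈0.0125. I lower to gap height, then insert in steps while watching the force.

```bash
python3 -m pendant '[0,0,0.03,0.08,0,0,0, 0,0,0.03,0.164,0,0,0, 0,0,0.03,0.164,0,0,0, 0,0,0.03,0.164,0,0,0, 0,-0.1,0.03,0.164,0,0,0, 0,-0.2,0.03,0.164,0,0,0, 0,-0.26,0.03,0.164,0,0,0, 0,-0.26,0.03,0.164,0,0,0, 0,-0.26,0.03,0.164,0,0,0]' && python3 - <<'E'
from h import *
np.set_printoptions(precision=2,suppress=True)
s=snap('scene','s6');p=s['img'][190:232,255:330,:]
print(proj(s,np.array([[.5955,.0225,.06],[.6035,.0125,.068]])))
for i in range(0,42,3): print(190+i,' '.join(f'{v:3d}' for v in p[i,::2,2]))
E
```

```text
clock: 16.7
tool_pos: [0.5971, 0.1575, 0.0618]
eef_rot: [0.681, 0.732, 0.0, -0.0]
contact_force: [-0.4, 0.6, -1.8]
opening: 0.243
finger_force: 60.0
[[278.88 210.32]
 [275.   211.19]]
190  91  95  92  91  92  49  20  26 104 100  98  95  98 100  95  99 100 100  97  99  99  96  97 101  96 101  95 101  95  99  97  95  99  99  96  97  73  28
193  91  92  91  88  92  94  18  23  62  99 100  97  95  99  95  96  98  95  98  97 100 100  97  97  95  95  98  93  91  96  97  97  97  97  97  97  68  11
196  92  89  89  90  89  94  18  29  36 102  98  96  96  95  93  97 105  98  96  95  95 100  95  97  97  97 102  97  96  98  98  96 103  93  98 101  95  13
199  89  92  90  93  94  93  77  26  24 101  98  99  99  91 100 102  98  95  99 100  98  99  97  93  97  96  96  98  94  96  99  97  98  95  98 102  76  44
202  94  90  90  92  92  92  91  23  25  47 102 103  98  99  95  97  99 100  97  99  98  98 100  95  97  94  97  99  98  97  95  95 101 103 111 116  45  36
205  94  90  91  90  94  89  91  53  27  25 103 100  95  94  98 101  97  94  97  97  94  98  98 103 109 111 117 120 120 122 121 119 122 
[... 567 characters left out ...]
  85  75  80  91  94  93  97  98  98  99  89  36  42  38  14  82  96  97  97
220  94  94  91  91  91  92  91  93  94  42  28  27 102  87  97 103  91  95  97  95 100  95  96  94  92  94  94  96  69  41  43  40  25 100 100  94  94  95
223  93  93  91  94  93  95  91  91  90  93  25  25  60  98  98  95  97  95  96  97  95  96 100  96  98  95  97  95  32  16  34  36 100  91  91  94  92  95
226  91  90  92  92  91  91  93  93  92  92  15  24  25 100 101  99  99 100  95  96  94  97 100  99  91  94  96  97  97  97  84 100  99  98  98  96  96  96
229  92  90  91  91  92  92  89  94  90  90  57  27  24  96  96 101  98  96  98  96  93  99  96  97  98  99  97 100  97  97  91  95  96  90  95  93  93  95
```

The tip is just short of the lip and lined up with the prediction. I insert it.

```bash
python3 -m pendant '[0,-0.03,0,0,0,0,0, 0,-0.06,0,0,0,0,0, 0,-0.09,0,0,0,0,0, 0,-0.09,0,0,0,0,0, 0,-0.09,0,0,0,0,0]' && python3 -m pendant '[0,-0.03,0,0,0,0,0, 0,-0.06,0,0,0,0,0, 0,-0.06,0,0,0,0,0, 0,-0.06,0,0,0,0,0]'
```

```text
clock: 17.25
tool_pos: [0.5979, 0.1442, 0.0616]
eef_rot: [0.681, 0.732, 0.0, -0.0]
contact_force: [0.6, -0.1, -1.0]
opening: 0.242
finger_force: 60.0
clock: 17.65
tool_pos: [0.5986, 0.1351, 0.0616]
eef_rot: [0.681, 0.732, 0.0, -0.0]
contact_force: [0.3, -0.0, -2.1]
opening: 0.246
finger_force: 60.0
```

```bash
python3 -m pendant '[0,0,0,-0.03,0,0,0, 0,0,0,-0.06,0,0,0, 0,0,0,-0.1,0,0,0, 0,0,0,-0.14,0,0,0, 0,0,0,-0.14,0,0,0, 0,0,0,-0.14,0,0,0]' && python3 - <<'E'
from h import *
s=snap('scene','s7');t=snap('top','t7')
a=cv2.resize(s['img'][150:290,190:350],(560,490),interpolation=2);b=cv2.resize(t['img'][155:255,230:278],(240,490));cv2.imwrite('pics/c7.png',np.hstack([a,b])[:,:,::-1])
E
```

```text
clock: 18.25
tool_pos: [0.5987, 0.1356, 0.0829]
eef_rot: [0.681, 0.733, 0.0, 0.0]
contact_force: [0.6, 0.4, -1.0]
opening: 0.247
finger_force: 60.0
```

View pics/c7.png

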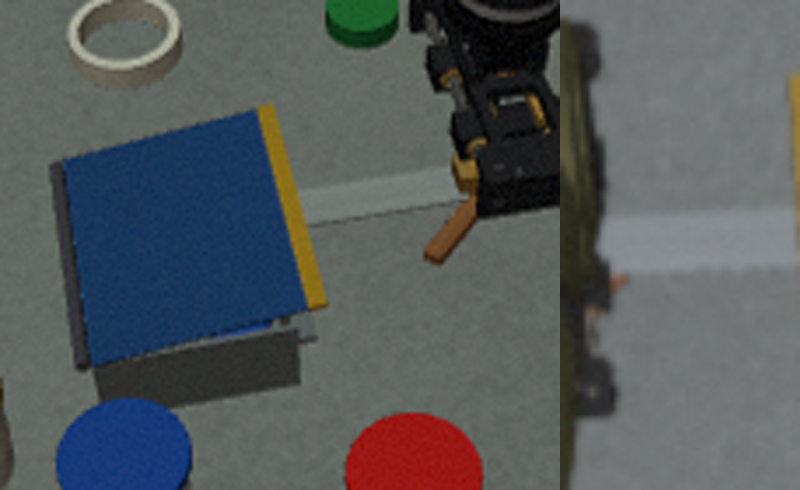

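The lid is rising: the blade enters under the lip at (305,205), and a gap shows at (270,325). I follow the arc.

```bash
python3 -m pendant '[0,-0.025,0,-0.054,0,0,0, 0,-0.04,0,-0.1,0,0,0, 0,-0.053,0,-0.14,0,0,0, 0,-0.07,0,-0.18,0,0,0, 0,-0.09,0,-0.22,0,0,0, 0,-0.11,0,-0.26,0,0,0, 0,-0.133,0,-0.297,0,0,0, 0,-0.16,0,-0.335,0,0,0, 0,-0.187,0,-0.369,0,0,0, 0,-0.215,0,-0.402,0,0,0, 0,-0.244,0,-0.433,0,0,0, 0,-0.244,0,-0.433,0,0,0]' && python3 - <<'E'
from h import *
np.set_printoptions(precision=4,suppress=True)
s=snap('scene','s8');h=cv2.cvtColor(s['img'],cv2.COLOR_RGB2HSV)
m=np.zeros(h.shape[:2],np.uint8);m[100:260,200:300]=cv2.inRange(h,np.array((18,110,70)),np.array((34,255,255)))[100:260,200:300]
n,l,st,c=cv2.connectedComponentsWithStats(m)
for i in range(1,n):
    if st[i,4]>30: print('lip seen',st[i],c[i])
for th in(.5,.6,.7,.8):
    d=np.array([.0785,-.997]);hg=np.array([.602,.0125])+.15*d;e=hg-d*.145*np.cos(th);print(th,proj(s,[*e,.066+.145*np.sin(th)]))
E
```

```text
clock: 19.55
tool_pos: [0.6017, 0.0974, 0.1483]
eef_rot: [0.681, 0.732, 0.0, 0.001]
contact_force: [-0.8, -0.2, -1.1]
opening: 0.24
finger_force: 60.0
lip seen [246 158  19  72 390] [255.4692 194.7333]
0.5 [[264.102  192.5996]]
0.6 [[260.4193 189.2966]]
0.7 [[256.1165 186.2674]]
0.8 [[251.2238 183.558 ]]
```

```bash
python3 -m pendant '[0,-0.03,0,-0.03,0,0,0, 0,-0.063,0,-0.059,0,0,0, 0,-0.132,0,-0.111,0,0,0, 0,-0.205,0,-0.155,0,0,0, 0,-0.281,0,-0.191,0,0,0, 0,-0.361,0,-0.219,0,0,0, 0,-0.441,0,-0.239,0,0,0, 0,-0.523,0,-0.25,0,0,0, 0,-0.605,0,-0.253,0,0,0, 0,-0.605,0,-0.253,0,0,0]' && python3 - <<'E'
from h import *
np.set_printoptions(precision=4,suppress=True)
s=snap('scene','s9');h=cv2.cvtColor(s['img'],cv2.COLOR_RGB2HSV)
m=np.zeros(h.shape[:2],np.uint8);m[90:260,180:300]=cv2.inRange(h,np.array((18,110,40)),np.array((34,255,255)))[90:260,180:300]
n,l,st,c=cv2.connectedComponentsWithStats(m)
for i in range(1,n):
    if st[i,4]>20: print('lip seen',st[i],c[i])
for th in(1.2,1.4,1.5,1.6,1.7):
    d=np.array([.0785,-.997]);hg=np.array([.602,.0125])+.15*d;e=hg-d*.15*np.cos(th);print(th,proj(s,[*e,.066+.15*np.sin(th)]))
E
```

```text
clock: 20.6
tool_pos: [0.6079, 0.0047, 0.1855]
eef_rot: [0.682, 0.731, -0.001, 0.001]
contact_force: [-0.3, -0.9, -1.9]
opening: 0.243
finger_force: 60.0
lip seen [196 149  11  66 159] [200.9371 183.9686]
lip seen [278 149   6  10  32] [280.9062 153.5   ]
lip seen [243 212  20  18 278] [252.8849 220.8489]
lip seen [180 249  10  11  87] [183.7816 254.8506]
1.2 [[227.3765 174.9854]]
1.4 [[212.6285 174.3985]]
1.5 [[205.062  174.9177]]
1.6 [[197.5075 175.9807]]
1.7 [[190.0729 177.5763]]
```

The lid is at about 1.53–1.55. I push it a little past upright, then back off.

```bash
python3 -m pendant '[0,-0.04,0,0,0,0,0, 0,-0.08,0,0,0,0,0, 0,-0.12,0,0,0,0,0, 0,-0.12,0,0,0,0,0, 0,-0.12,0,0,0,0,0]' && python3 -m pendant '[0,0.1,0,0,0,0,0, 0,0.25,0,0,0,0,0, 0,0.5,0,0,0,0,0, 0,0.8,0,0,0,0,0, 0,1,0,0,0,0,0, 0,1,0,0,0,0,0]' && python3 - <<'E'
from h import *
np.set_printoptions(precision=4,suppress=True)
s=snap('scene','s10');t=snap('top','t10');h=cv2.cvtColor(s['img'],cv2.COLOR_RGB2HSV)
m=np.zeros(h.shape[:2],np.uint8);m[120:240,175:240]=cv2.inRange(h,np.array((18,110,40)),np.array((34,255,255)))[120:240,175:240]
n,l,st,c=cv2.connectedComponentsWithStats(m)
for i in range(1,n):
    if st[i,4]>20: print('lip seen',st[i],c[i])
print(rows([.4189,.3707,.09],down(-17.5)),r.get_state()['q'])
a=cv2.resize(s['img'][90:290,150:390],(480,400));b=cv2.resize(t['img'][150:260,220:350],(320,271));b=np.vstack([b,np.zeros((129,320,3),np.uint8)]);cv2.imwrite('pics/c10.png',np.hstack([a,b])[:,:,::-1])
E
```

```text
clock: 21.15
tool_pos: [0.6091, -0.0101, 0.1854]
eef_rot: [0.681, 0.732, -0.0, 0.0]
contact_force: [0.3, -0.0, -2.1]
opening: 0.245
finger_force: 60.0
clock: 21.75
tool_pos: [0.5966, 0.1496, 0.1852]
eef_rot: [0.677, 0.736, 0.002, -0.002]
contact_force: [-0.4, -0.0, -0.5]
opening: 0.241
finger_force: 60.0
lip seen [188 151  10  66 163] [192.1534 186.0368]
(array([ 1.611, -1.072,  0.637]), array([-0.   , -0.   , -0.757])) [-0.396   0.7436  0.1578  1.6634 -0.1577  0.7472 -0.0871]
```

View pics/c10.png

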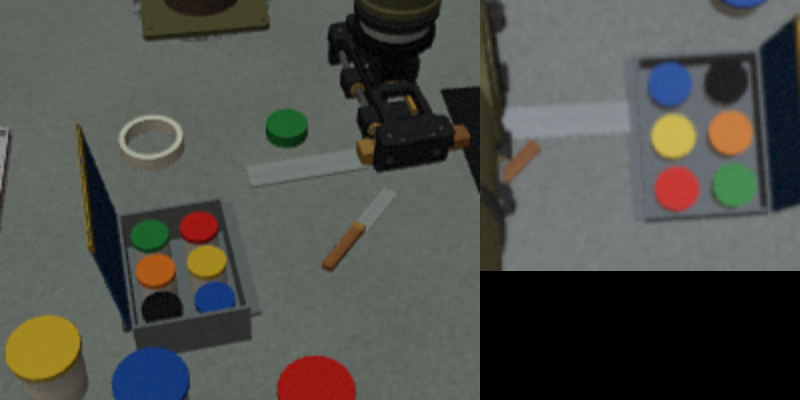

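The lid stands open, leaning back at about 1.65 with the lip at (80,190) in the crop. The knife is still firmly held and straight. I return it to the mat.

```bash
python3 -m pendant '[0,0.15,-0.1,0.03,0,0,0, 0,0.4,-0.25,0.08,0,0,0, 0,0.6,-0.4,0.12,0,0,0, 0,0.806,-0.536,0.15,0,0,0, 0,0.806,-0.536,0.15,0,0,0]' | sed -n 1,2p; python3 -m pendant '[0,0.2,-0.13,0.1,0,0,-0.05, 0,0.4,-0.25,0.2,0,0,-0.12, 0,0.6,-0.4,0.3,0,0,-0.2, 0,0.75,-0.5,0.4,0,0,-0.28, 0,0.805,-0.536,0.45,0,0,-0.36, 0,0.805,-0.536,0.487,0,0,-0.45, 0,0.805,-0.536,0.487,0,0,-0.54, 0,0.805,-0.536,0.487,0,0,-0.63, 0,0.805,-0.536,0.487,0,0,-0.71, 0,0.805,-0.536,0.487,0,0,-0.757, 0,0.805,-0.536,0.487,0,0,-0.757, 0,0.805,-0.536,0.487,0,0,-0.757]'; python3 - <<'E'
from h import *
np.set_printoptions(precision=4,suppress=True)
print(rows([.4189,.3707,.0075],down(-17.5)))
S=snap('scene','s11');T=snap('top','t11')
# tip location: bright blade front edge near predicted tip
st=r.get_state();X=R.from_quat(st['eef_rot']);tip=st['tool_pos']+X.apply([-.137,0,.0]);n=X.apply([0,1,0])
for nm,s in(('S',S),('T',T)):
    h=cv2.cvtColor(s['img'],cv2.COLOR_RGB2HSV);p=proj(s,np.array([tip,tip+.015*n,tip-.015*n]));print(nm,p)
    m=cv2.inRange(h,np.array((0,0,95)),np.array((180,60,255)));x,y=p[0].astype(int)
    g=s['img'][y-12:y+13:2,x-16:x+17:2,2];print('\n'.join(f'{y-12+2*i} '+' '.join(map(str,v)) for i,v in enumerate(g)),x-16)
E
```

```text
clock: 22.35
tool_pos: [0.5048, 0.2593, 0.1622]
clock: 23.55
tool_pos: [0.4214, 0.3681, 0.09]
eef_rot: [0.156, 0.988, -0.0, 0.0]
contact_force: [0.3, 0.3, -0.7]
opening: 0.245
finger_force: 60.0
(array([0.022, 0.011, 0.55 ]), array([-0.   ,  0.001, -0.005]))
S [[401.6537 174.8168]
 [408.0345 175.5625]
 [395.2979 174.0741]]
162 12 20 11 21 19 36 118 116 115 109 114 113 15 19 19 19 19
164 18 19 20 21 13 33 120 114 112 111 115 113 9 18 18 19 13
166 5 11 18 19 16 37 118 112 113 111 113 115 6 20 19 16 16
168 19 21 20 20 22 34 118 117 114 111 113 113 15 22 13 16 16
170 19 18 19 19 13 38 117 114 113 111 114 115 9 6 16 23 15
172 13 13 13 17 16 39 117 113 111 109 112 114 5 21 17 10 5
174 21 19 15 24 9 43 115 117 114 113 110 114 10 20 16 15 18
176 58 15 16 16 16 29 83 95 104 108 113 111 9 19 19 15 18
178 92 6 15 18 16 22 19 12 4 15 24 36 12 12 17 20 10
180 94 46 15 25 21 21 17 21 18 21 18 16 18 15 19 20 25
182 91 94 13 15 18 19 10 17 18 20 21 10 18 20 15 17 12
184 93 92 17 18 12 16 14 19 21 24 13 13 15 21 16 19 11
186 96 96 64 22 15 20 18 19 21 25 16 16 18 21 9 18 12 385
T [[149.4689 221.4916]
[... 212 characters left out ...]
112 112 113 115 115 111 113 112 111 114 111 114
215 116 112 113 113 113 113 115 111 111 110 113 114 109 112 107 112 111
217 87 89 87 95 96 99 109 109 111 108 109 110 103 107 109 109 116
219 25 27 23 30 23 29 77 49 42 42 43 42 55 104 109 109 113
221 23 25 27 23 17 37 126 128 107 80 39 23 24 104 114 113 109
223 24 19 26 15 22 81 134 137 133 133 122 103 34 99 112 112 116
225 24 18 15 23 25 119 134 131 133 135 134 109 32 103 109 109 108
227 20 19 18 17 52 132 133 134 133 135 136 71 37 106 110 113 109
229 29 22 23 22 88 134 134 133 133 136 130 37 40 108 113 109 111
231 16 17 26 37 126 137 132 134 137 136 95 25 45 112 109 111 112
233 21 24 21 55 131 137 129 133 135 133 57 17 50 114 111 111 110 133
```

The tip sits where predicted, so the knife hasn't slipped. I lower it onto the mat.

```bash
python3 -m pendant '[0,0.02,0.01,0.1,0,0,0, 0,0.02,0.01,0.25,0,0,0, 0,0.02,0.01,0.37,0,0,0, 0,0.02,0.01,0.45,0,0,0, 0,0.02,0.01,0.5,0,0,0, 0,0.02,0.01,0.52,0,0,0, 0,0.02,0.01,0.535,0,0,0, 0,0.02,0.01,0.535,0,0,0, 0,0.02,0.01,0.535,0,0,0]'; python3 -m pendant '[0,0,0,0.01,0,0,0, 0,0,0,0.01,0,0,0, 0,0,0,0.01,0,0,0]'
```

```text
clock: 24.55
tool_pos: [0.4181, 0.3719, 0.0102]
eef_rot: [0.154, 0.988, 0.0, 0.0]
contact_force: [0.9, 0.5, -1.2]
opening: 0.242
finger_force: 60.0
clock: 24.85
tool_pos: [0.4179, 0.3717, 0.0083]
eef_rot: [0.154, 0.988, 0.0, 0.0]
contact_force: [-0.0, 0.7, -1.2]
opening: 0.244
finger_force: 60.0
```

```bash
python3 -m pendant '[0,0,0,0.008,0,0,0, 0,0,0,0.008,0,0,0, 0,0,0,0.008,0,0,0]'; python3 -m pendant '[0,0,0,0.005,0,0,0, 0,0,0,0.005,0,0,0, 0,0,0,0.005,0,0,0]'
```

```text
clock: 25.15
tool_pos: [0.4178, 0.3716, 0.0069]
eef_rot: [0.154, 0.988, 0.0, -0.0]
contact_force: [0.3, -0.6, -1.4]
opening: 0.242
finger_force: 60.0
clock: 25.45
tool_pos: [0.4178, 0.3717, 0.0067]
eef_rot: [0.154, 0.988, 0.0, 0.0]
contact_force: [-1.0, -1.3, 6.2]
opening: 0.24
finger_force: 60.0
```

Contact, 6 N. I release and rise.

```bash
python3 -m pendant '[0.6,0,0,0,0,0,0, 0.6,0,0,0,0,0,0, 0.6,0,0,0,0,0,0, 0.6,0,0,0,0,0,0, 0.6,0,0,0,0,0,0, 0.6,0,0,0,0,0,0, 0.6,0,0,-0.2,0,0,0, 0.6,0,0,-0.5,0,0,0, 0.6,0,0,-0.8,0,0,0, 0.6,0,0,-1,0,0,0, 0.6,0,0,-1,0,0,0]'; python3 -m pendant '[0.6,0.5,0.6,-0.2,0,0,0, 0.6,0.5,0.6,-0.2,0,0,0, 0.6,0.5,0.6,-0.2,0,0,0, 0.6,0.5,0.6,-0.2,0,0,0]' | sed -n 1,2p; python3 - <<'E'
from h import *
np.set_printoptions(precision=4,suppress=True)
a=load('top0')['img'].astype(int);t=snap('top','t12');s=snap('scene','s12');h=cv2.cvtColor(t['img'],cv2.COLOR_RGB2HSV)
def rect(n,lo,hi,b,z):
    m=np.zeros(h.shape[:2],np.uint8);x0,y0,x1,y1=b;m[y0:y1,x0:x1]=cv2.inRange(h,np.array(lo),np.array(hi))[y0:y1,x0:x1];m=cv2.morphologyEx(m,cv2.MORPH_OPEN,np.ones((2,2)))
    rc=cv2.minAreaRect(np.argwhere(m)[:,::-1].astype(np.float32));b=px2pl(t,cv2.boxPoints(rc),z);print(n,b.mean(0),np.linalg.norm(b[1]-b[0]),np.linalg.norm(b[2]-b[1]),[np.degrees(np.arctan2(*(b[i+1]-b[i])[1::-1])) for i in(0,1)])
rect('handle',(5,100,60),(20,255,255),(110,215,160,326),.018)
rect('red blade',(0,150,90),(4,255,255),(395,215,456,330),.048)
d=(abs(t['img'].astype(int)-a).sum(2)>60).astype(np.uint8);d=cv2.morphologyEx(d,cv2.MORPH_OPEN,np.ones((3,3)))
n,l,st,c=cv2.connectedComponentsWithStats(d);print(st[1:])
hs=cv2.cvtColor(s['img'],cv2.COLOR_RGB2HSV);m=np.zeros(hs.shape[:2],np.uint8);m[120:240,175:240]=cv2.inRange(hs,np.array((18,110,40)),np.array((34,255,255)))[120:240,175:240];n,l,st,c=cv2.connectedComponentsWithStats(m);print('lip',[c[i] for i in range(1,n) if st[i,4]>50])
E
```

```text
clock: 26.55
tool_pos: [0.4198, 0.3735, 0.1604]
eef_rot: [0.154, 0.988, 0.003, 0.002]
contact_force: [-0.5, 0.6, 0.8]
opening: 0.598
finger_force: 0.0
clock: 26.95
tool_pos: [0.3706, 0.4844, 0.1859]
handle [0.3744 0.3801 0.018 ] 0.11919857658118639 0.0264169484332992 [np.float64(-16.894294151281), np.float64(-108.17174812112475)]
red blade [ 0.4465 -0.3743  0.048 ] 0.0077217383836305515 0.1898671489154501 [np.float64(-88.92975976451321), np.float64(179.20094846690813)]
[[ 334  156   22   80 1251]
 [ 275  167   63   80 3867]
 [ 416  230   17   78 1253]
 [   0  270  113  150 8801]
 [   0  350    4    4   15]
 [   0  358    9   17   89]
 [   7  366    8   11   50]
 [   3  376    7    8   27]]
lip [array([192.0662, 186.1589])]
```

The knife is back where it was, the squeegee lies in the tray, the lid stays open and nothing else has changed (the other differences are the arm itself).

```bash
python3 -c "
from plant import r
print(r.finish_job())"
```

```text
the job is handed in; nothing more can be done
None
```

The job is handed in at about 27 s: the squeegee is in the drip tray blade up, the knife alone opened the lid to about 1.65 rad (leaning back), the knife is flat on its mat, and the last top view shows nothing else moved.

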